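# Rack the printed gears by size

## Task

Put the three printed gears from the steel sheet on the sloping shelf in one neat row, lying flat against its front lip and close together: the largest against the end stop on the robot's left, then the middle one, then the smallest. Then slide the bookend along the shelf until it stands right beside the smallest gear. Leave the spool, the bottle and the scraper where they are.

Things in the scene. Friction and masses are not known exactly. Their poses are not given: they have to be found in the camera images.
- gear_large: Black printed spur gear lying flat: disc 72 mm across the teeth and 12 mm thick, with a round hub 24 mm in diameter in the middle of its upper face, rising another 26 mm (overall height 38 mm). About 80 g. Origin: centre of the disc's underside; z: out through the hub.
- gear_medium: The same kind of gear, 58 mm across the teeth (disc 12 mm thick, hub 24 mm in diameter, overall height 38 mm). About 60 g. Origin: centre of the underside; z: out through the hub.
- gear_small: The same kind of gear, 46 mm across the teeth (disc 12 mm thick, hub 24 mm in diameter, overall height 38 mm). About 45 g. Origin: centre of the underside; z: out through the hub.
- shelf: White fixed shelf, sloping 30 deg up away from the robot; surface 310 mm wide, 100 mm up the slope. Origin: on the surface, in the corner of the inner faces of front lip (low edge, 9 mm high, 8 thick) and left end stop (30 mm high, 6 thick). x: up the slope; y: along the lip to the robot's left (the surface lies at y < 0); z: square to the surface, up and towards the robot.
- bookend (a joint): Slide of the dark steel bookend along the shelf, in m: 0 is fully to the robot's right, growing as it moves towards the left end stop (to 0.12). It moves with about 1.5 N and stays where left.
- bookend_face (a point): Foot of the dark steel bookend's inner face (towards the row), on the shelf surface, 45 mm from the lip; axes as the shelf's. Plate 6 mm thick, 80 mm up the slope (40 each side), 31 mm high. Outside it a foot carries a round post for moving it: 16 mm diameter, square to the surface, top 48 mm above it, axis 45 mm outward (-y) of this point.
- spool: Small cardboard filament spool lying flat, 110 mm in diameter, 39 mm high; leave alone. Origin: centre of its underside.
- bottle: White plastic bottle, 56 mm in diameter, 140 mm high; leave alone. Origin: centre of its underside.
- scraper: Scraper with a wooden handle lying on the table; leave alone. Origin: under its middle.
- light_bar (a point): Underside, at mid-length, of the shelf's light bar: 24 mm wide, 15 mm thick, 336 mm long, along the row, on posts behind the shelf at both ends, 151 mm higher than the shelf's origin; its near edge is 48 mm (level) beyond the lip. A gripper pointing straight down over the row hits it; one square to the surface passes in front.
Things that resemble listed ones, but are neither listed nor needed, are in the scene too. What is shaped like the gear_medium but orange or yellow is not meant.

How it is judged:
By the outcome, as a careful person would: the job done as asked, in the order asked, and still so for the second after the job is handed in, with the robot touching nothing.
It also fails if it takes over 72 s, if anything falls off the work surface, if the arm or the gripper's body presses on something with over 40 N, if the wrist force passes 120 N, or if a joint passes its speed limit or range.

## Robot

A 6-joint arm with a two-finger parallel gripper is mounted at the origin on the work surface. World frame = base frame: x ahead of the robot, y to its left, z up, the work surface at z = 0. Lengths are in mm, angles in rad, forces in N, time in s.
With the tool pointing down it reaches from about 325 to 750 mm from the base axis. Payload 7.6 kg.
Tool frame: the origin (TCP) lies midway between the tips of the shut fingers; the grasp point (between the pads) lies 19 mm behind it (env.pinch_z is the distance from the TCP to the grasp point, in mm); z points along the fingers, x is the direction in which the jaws open and shut, and the axes are right-handed (so a half turn about z gives the same grasp; the last joint's range is limited). The gripper opens to 85 mm and grips with 20 to 120 N. Pads are 22 mm wide; open, the fingers measure 114 mm over their backs; the gripper's body (76 mm by 85 mm) begins 54 mm behind the grasp point. The pads swing forward as they close: fully open they stand 13 mm farther back than shut.
Start: joints at [-1.212, 0.052, 1.401, -0, 1.689, -0.07], TCP at [218.31, -477.479, 231.323] pointing down, gripper open.
Joint ranges: [-2.9, 2.9], [-0.91, 2.17], [0.12, 2.37], [-1.06, 4.2], [0.26, 2.73], [-2.93, 2.93]. Speed limits (rad/s): [2.57, 2.57, 3.01, 3.14, 3.14, 3.14].

## Interface

Orientations are given as a unit quaternion [x, y, z, w].
In Python, from rig import env gives the robot as it stands. The module is installed in compiled form; this text tells all that it offers.
- The arm moves only by the shell command python3 -m jog 'ROWS' [OPENING] [FORCE]. ROWS is JSON, a list that holds one entry, the list of rows, each a list of 6 numbers: the shift along the world's x, y, z in mm, then the turn, a rotation vector about the world's x, y, z in degrees. A call has exactly 5 rows; each row is the pose to reach, as a shift and turn from the pose measured when the call began; what a row does not reach only later rows make up. A row lasts 1/8 s, in which the tool goes at most 62.5 mm and 10.7 degrees, less where a joint would pass 70% of its speed; a pose out of reach is approached as far as the arm can. A call with a gripper value outside its range is refused whole. OPENING is the opening, from 0 (shut) to 1 (fully open), set as the call begins (- or left out, the last holds). The fingers move at their own pace and stop on an object; FORCE is the grip in N (left out, the last holds). Time passes only in rows, so rows that repeat a pose let the fingers close, or fill a call up. It gives the time, the measured TCP pose, the force and the opening at its end, in the units of the state.
- env.sense(): the state, without advancing time (a new reading comes with each control period).
- env.grab_frame(name): name is "scene" or "top"; returns the picture (400x640x3 uint8, red, green, blue); there is no depth.
- env.calibration(name): a dict with "vertical_fov" (degrees; the focal length in pixels is half the picture's height over the tangent of half this angle, whatever the lens; pixels are square), "cx", "cy" (the principal point, pixels), "origin" and "rotation" of the camera in the world. Camera axes: x right, y up, looking along -z (the intrinsics and any distortion apply to the point x, -y, -z); pixel columns grow to the right and rows downward; lengths in mm; the calibration is good to about 2 mm. A picture is of the moment at which its call begins. calibration takes no time and is no camera call.
- env.finish_job(): hands the job in, once; it reports no verdict.
Trained networks look in the newest picture that a camera, given by its name, has taken for a name from the list of things; names that differ only in an ending like _2 or _b are one class to them, and where a whole thing is asked for, a point or a joint stands for the part that bears it (a point fixed in the world has none). Each returns a list of dicts, best first, with "score" (0 to 1); they miss things now and then, are a little off and sometimes report something else, mostly with a low value. They report only what shows in the picture. A call takes as long as a camera call. They do not tell look-alikes from the thing itself.
- env.outline_of(label, camera): "pixels" (400x640 bool, what is visible of it) and "box" ([left, top, right, bottom] in pixels, round what is visible of it).
The state is a dict: "time_s": time; "qpos": joint angles; "qvel": joint speeds; "tau": joint torques, N m; "ee_pos": TCP position; "orientation": TCP orientation; "contact_force": force on the tool from outside, world axes, zero at the start; "moment": the same for the moment, N m; "grip_width": finger opening in mm.
Only numpy, scipy, OpenCV 4.12 (cv2) and the standard library are available. Lean on these libraries where they do the work, as an engineer would, in place of code of your own. Each camera call takes 0.05 s, during which the arm holds its last target. There are 200 camera calls.

## Working session

There is one attempt and no reset: what is moved stays moved. The work goes in short steps, Python scripts to look and compute and a shell command to move; the robot and the scene stay as the last step left them, time stands still between calls to the robot, and variables do not carry over. Pictures are saved under pics/ and viewed, about 8 in all and at most 12, crops included, and the job is handed in when it is done.

```bash
mkdir -p pics; ls; python3 - <<'E'
from rig import env
import cv2,numpy as np
for n in("scene","top"):
    f=env.grab_frame(n); cv2.imwrite(f"pics/{n}0.png",f[:,:,::-1]); c=env.calibration(n); print(n,{k:(np.round(v,4).tolist() if not isinstance(v,dict) else v) for k,v in c.items()})
    for l in("gear_large","gear_medium","gear_small","shelf","bookend","spool","bottle","scraper"):
        print(l,[(round(o["score"],2),np.round(o["box"]).tolist(),int(o["pixels"].sum())) for o in env.outline_of(l,n)])
s=env.sense();print(s["time_s"],s["orientation"],s["grip_width"],s["contact_force"],env.pinch_z)
E
```

```text
pics
scene {'vertical_fov': 51.1897, 'cx': 320.3639, 'cy': 195.7077, 'origin': [1360.7553, 413.135, 762.2818], 'rotation': [0.2511, 0.3865, 0.7529, 0.4699]}
gear_large [(0.65, [368.0, 228.0, 392.0, 251.0], 397)]
gear_medium [(0.74, [401.0, 306.0, 426.0, 329.0], 488), (0.69, [389.0, 256.0, 408.0, 280.0], 362), (0.6, [458.0, 288.0, 480.0, 313.0], 442)]
gear_small [(0.72, [233.0, 144.0, 263.0, 184.0], 350), (0.63, [409.0, 234.0, 425.0, 251.0], 245)]
shelf [(0.67, [198.0, 165.0, 312.0, 223.0], 1578)]
bookend [(0.73, [215.0, 169.0, 241.0, 188.0], 299)]
spool [(0.84, [475.0, 216.0, 519.0, 254.0], 1207)]
bottle [(0.86, [349.0, 251.0, 377.0, 303.0], 1116)]
scraper [(0.86, [232.0, 145.0, 265.0, 184.0], 309), (0.5, [212.0, 169.0, 240.0, 186.0], 240)]
top {'vertical_fov': 52.8407, 'cx': 324.6539, 'cy': 200.0492, 'origin': [229.2149, 16.1088, 1494.0146], 'rotation': [0.0748, -0.0694, -0.6599, 0.7444]}
gear_large [(0.56, [398.0, 234.0, 463.0, 302.0], 670)]
gear_medium [(0.74, [246.0, 138.0, 260.0, 151.0], 146), (0.6, [261.0, 175.0, 274.0, 189.0], 116), (0.56, [399.0, 235.0, 462.0, 304.0], 716), (0.43, [214.0, 161.0, 230.0, 176.0], 172)]
gear_small [(0.68, [251.0, 201.0, 262.0, 213.0], 119)]
shelf [(0.87, [340.0, 173.0, 433.0, 222.0], 2404), (0.4, [340.0, 154.0, 447.0, 225.0], 3707)]
bookend [(0.59, [407.0, 195.0, 424.0, 212.0], 166)]
spool [(0.8, [181.0, 221.0, 217.0, 252.0], 776)]
bottle [(0.73, [277.0, 141.0, 292.0, 160.0], 245), (0.56, [252.0, 202.0, 263.0, 210.0], 106)]
scraper [(0.57, [396.0, 235.0, 460.0, 303.0], 625)]
0.9 [ 8.41368358e-01 -5.40462101e-01  2.60368535e-05  4.62203391e-05] 85.38805455484909 [ 0.01641862 -0.47121755  0.87786114] 18.700000000000003
```

```bash
python3 - <<'E'
import cv2
a=cv2.imread("pics/scene0.png");b=cv2.imread("pics/top0.png")
cv2.imwrite("pics/s1.png",cv2.resize(a[130:340,190:530],None,fx=2.35,fy=2.35,interpolation=3))
cv2.imwrite("pics/t1.png",cv2.resize(b[125:315,170:470],None,fx=2.6,fy=2.6,interpolation=3))
E
```

```text
(no output)
```

View pics/s1.png

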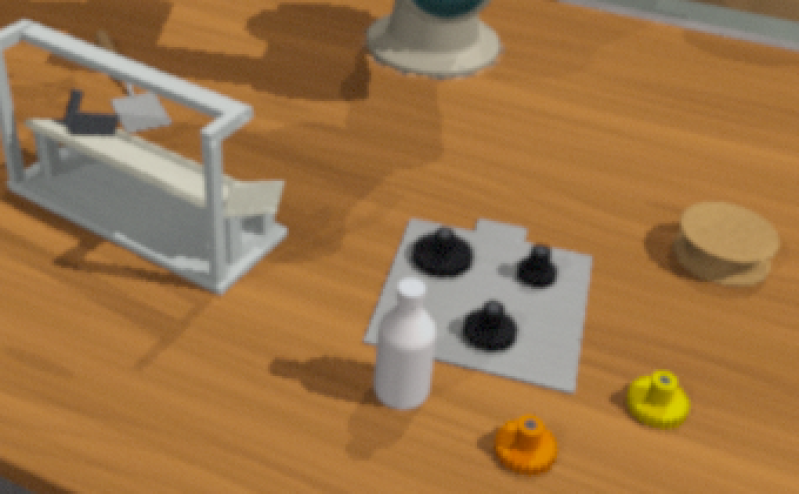

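View pics/t1.png

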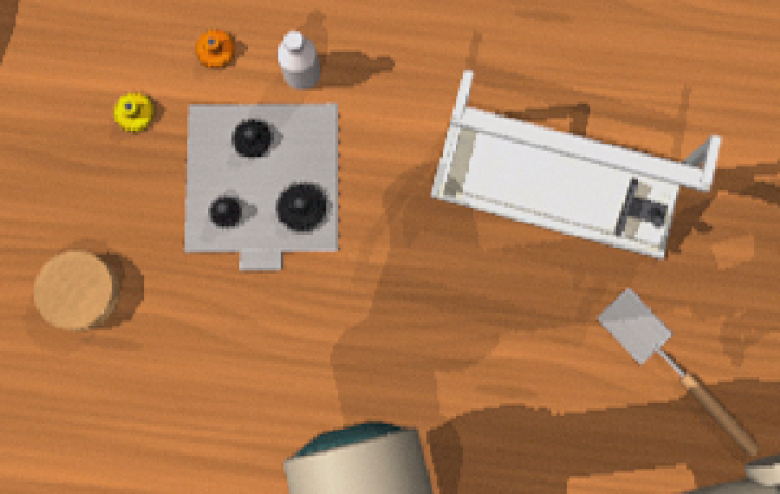

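Scene view: the sheet holds three black gears: large ≈(378,238), medium ≈(398,268) and small ≈(418,244). The look-alikes are orange (413,318) and yellow (469,300). In the top view the black ones are large (286,204), medium (267,178) and small (257,206). Only the black ones fit the description. Next I'll enlarge the shelf for its corners.

```bash
python3 - <<'E'
import cv2
a=cv2.imread("pics/scene0.png");b=cv2.imread("pics/top0.png")
cv2.imwrite("pics/s2.png",cv2.resize(a[134:259,186:316],None,fx=6,fy=6,interpolation=2)[:600])
t=cv2.resize(b[148:230,330:450],None,fx=6.5,fy=6.5,interpolation=2);cv2.imwrite("pics/t2.png",t);print(t.shape)
E
```

```text
(533, 780, 3)
```

View pics/s2.png

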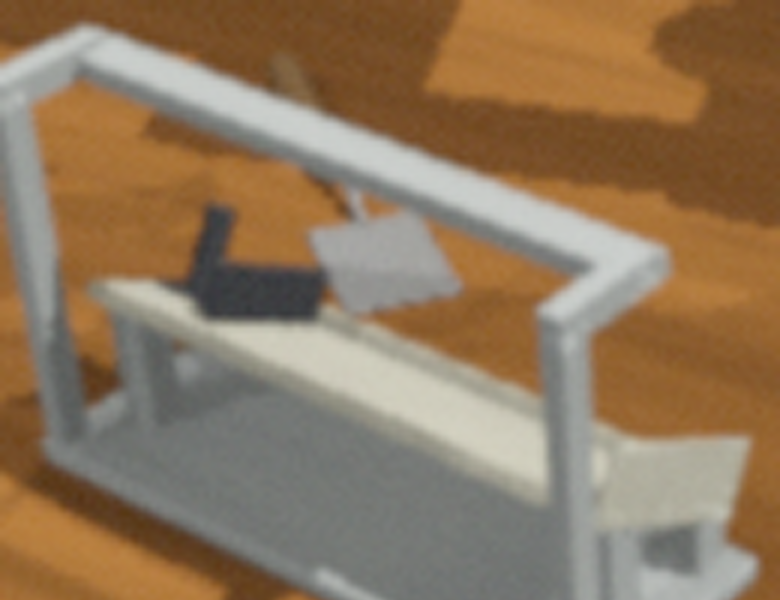

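View pics/t2.png

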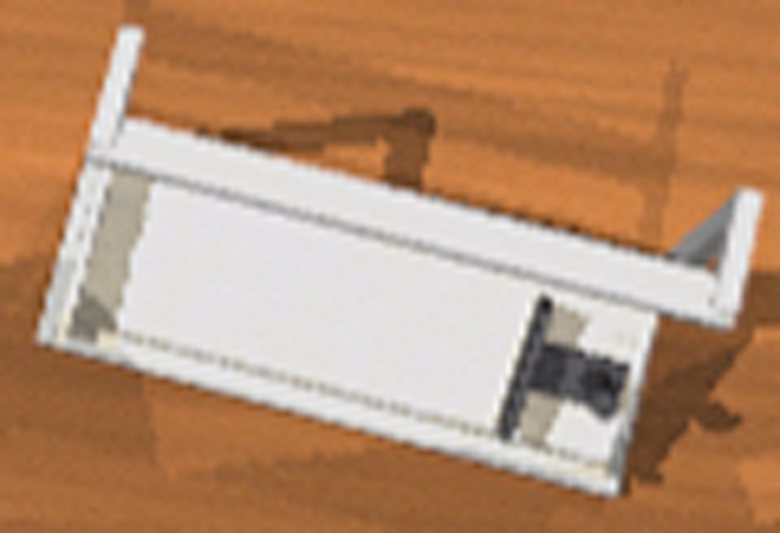

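```bash
cat > h.py <<'E'
from rig import env
import cv2,numpy as np
from scipy.spatial.transform import Rotation as R
from scipy.optimize import least_squares
C={n:env.calibration(n) for n in("scene","top")}
def proj(n,P):
    c=C[n];p=R.from_quat(c["rotation"]).inv().apply(np.atleast_2d(P)-c["origin"]);f=200/np.tan(np.radians(c["vertical_fov"]/2))
    return np.c_[c["cx"]+f*p[:,0]/-p[:,2],c["cy"]-f*p[:,1]/-p[:,2]]
def ray(n,uv,z):
    c=C[n];f=200/np.tan(np.radians(c["vertical_fov"]/2));d=R.from_quat(c["rotation"]).apply([(uv[0]-c["cx"])/f,-(uv[1]-c["cy"])/f,-1]);o=np.array(c["origin"])
    return o+d*(z-o[2])/d[2]
RY=R.from_euler("y",-30,degrees=True)
def bar(u,v,w): return RY.inv().apply([u,v,w])   # level -> shelf axes
def shelf(p,S): return R.from_euler("z",p[3]).apply(RY.apply(np.atleast_2d(S)))+p[:3]
E
cat > fit.py <<'E'
from h import *
tp=[(88,152,bar(48,13,166)),(735,318,bar(48,-323,166)),(88,160,bar(48,13,151)),(735,326,bar(48,-323,151)),(618,468,[0,-310,9]),(612,488,[-8,-310,9]),(38,343,[-8,6,15]),(657,318,[100,-310,0])]
sc=[(668,250,bar(48,13,166)),(100,28,bar(48,-323,166)),(92,287,[100,-310,0]),(750,437,[-8,6,30])]
S={"top":(np.array([t[2] for t in tp]),np.array([(t[0]/6.5+330,t[1]/6.5+148) for t in tp])),
   "scene":(np.array([t[2] for t in sc]),np.array([(t[0]/6+186,t[1]/6+134) for t in sc]))}
res=lambda p:np.concatenate([(proj(n,shelf(p,a))-b).ravel() for n,(a,b) in S.items()])
r=least_squares(res,[480,-100,60,-.2],loss="soft_l1",x_scale=[10,10,10,.1])
print(r.x.tolist());print(np.round(res(r.x).reshape(-1,2),1).tolist())
np.save("shelf.npy",r.x)
E
cat > gears.py <<'E'
from h import *
# silhouette fit of gears, z of underside common unknown
A=np.linspace(0,2*np.pi,40);ci=np.c_[np.cos(A),np.sin(A)]
def sil(n,x,y,z,r,T=4):
    m=np.zeros((400*T,640*T),np.uint8)
    for rr,z0,z1 in((r,0,12),(12,12,38)):
        P=np.vstack([np.c_[ci*rr+[x,y],np.full(40,z+q)] for q in(z0,z1)])
        h=cv2.convexHull(((proj(n,P)+.5)*T).astype(np.int32));cv2.fillConvexPoly(m,h,1)
    return m
G={"large":(36,(378,238),(286,204)),"medium":(29,(398,268),(267,178)),"small":(23,(418,244),(257,206))}
from scipy.optimize import minimize
for g,(r,a,b) in G.items():
    M={}
    for n,c in(("scene",a),("top",b)):
        I=cv2.imread(f"pics/{n}0.png").max(2);k=np.zeros_like(I);cv2.circle(k,c,20,1,-1)
        I=cv2.resize(I,None,fx=4,fy=4,interpolation=2)
        M[n]=((I<62)&(cv2.resize(k,None,fx=4,fy=4)>0)).astype(np.uint8)
        q,l,s,_=cv2.connectedComponentsWithStats(M[n]);M[n]=(l==1+np.argmax(s[1:,4])).astype(np.uint8)
    x0=ray("top",b,10)[:2]
    for ns in(("scene","top"),("scene",),("top",)):
        cost=lambda p:sum(np.sum(sil(n,p[0],p[1],3,r-1)!=M[n])/16 for n in ns)
        o=minimize(cost,x0,method="Nelder-Mead",options=dict(initial_simplex=[x0,x0+[15,0],x0+[0,15]],xatol=.2))
        print(g,ns,np.round(o.x,1),round(o.fun),[int(M[n].sum()/16) for n in ns])
E
python3 fit.py; python3 gears.py
```

```text
[546.036112783191, -14.063606030619402, 43.33941272322498, -0.1449039078524807]
[[-0.1, 0.7], [-0.2, 1.3], [-0.4, 0.7], [-1.5, 1.0], [-1.4, -0.0], [-1.1, -1.1], [3.0, -0.6], [1.0, -3.1], [-0.1, -0.2], [-0.9, 0.1], [-0.5, -1.2], [0.0, 0.5]]
large ('scene', 'top') [501.1 188.5] 123 [361, 242]
large ('scene',) [498.8 185.8] 76 [361]
large ('top',) [502.3 189.7] 42 [242]
medium ('scene', 'top') [593.8 274.3] 115 [312, 149]
medium ('scene',) [593.5 273.6] 81 [312]
medium ('top',) [594.9 275.5] 33 [149]
small ('scene', 'top') [481.1 296.6] 98 [181, 88]
small ('scene',) [480.7 295.2] 66 [181]
small ('top',) [480.8 295.7] 30 [88]
```

```bash
sed -i 's/,(657,318,\[100,-310,0\])//' fit.py; python3 fit.py; cat > ov.py <<'E'
from h import *
import sys
p=np.load("shelf.npy")
L=[[bar(48,13,166),bar(48,-323,166)],[bar(48,13,151),bar(48,-323,151)],[[0,0,9],[0,-310,9]],[[-8,0,9],[-8,-310,9]],[[0,0,0],[0,-310,0]],[[100,0,0],[100,-310,0]],[[0,0,30],[100,0,30]],[[0,6,30],[100,6,30]],[[-8,6,0],[-8,6,30],[-8,0,30],[0,0,30]],[[0,0,0],[100,0,0]],[[0,-310,0],[100,-310,0]]]
def draw(n,img,x0,y0,w,h,s):
    I=cv2.resize(img[y0:y0+h,x0:x0+w],None,fx=s,fy=s,interpolation=2)
    for l in L:
        q=((proj(n,shelf(p,np.array(l)))+.5-[x0,y0])*s).astype(int); cv2.polylines(I,[q],False,(0,0,255),1)
    return I
if __name__=="__main__":
    a=draw("top",cv2.imread("pics/top0.png"),330,148,120,82,4);b=draw("scene",cv2.imread("pics/scene0.png"),186,134,130,100,4)
    w=b.shape[1];cv2.imwrite("pics/ov.png",cv2.resize(np.vstack([cv2.copyMakeBorder(a,0,0,0,w-a.shape[1],0),b])[:728],None,fx=.82,fy=.82))
E
python3 ov.py
```

```text
[546.1812524778425, -14.2237954308165, 43.72763441976694, -0.1417358774542765]
[[-0.1, 0.7], [-0.1, 0.9], [-0.3, 0.7], [-1.4, 0.6], [-1.2, -0.3], [-1.0, -1.4], [3.0, -0.7], [-0.1, -0.3], [-1.3, 0.1], [-0.8, -1.1], [-0.1, 0.4]]
```

View pics/ov.png

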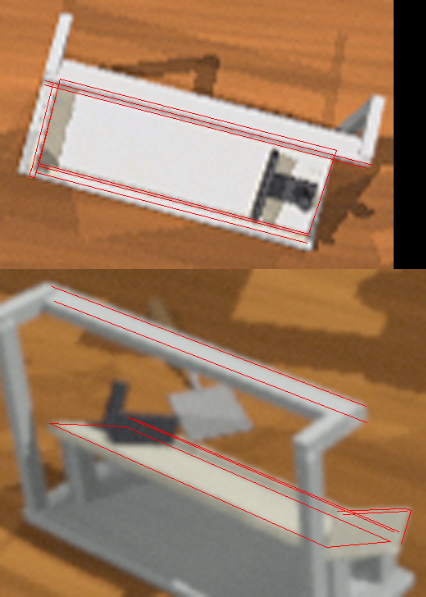

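```bash
sed -i 's/,(38,343,\[-8,6,15\])//;s/\[0,-310,9\]),(612/[0,-310,5]),(612/' fit.py; python3 fit.py; python3 - <<'E'
from h import *
p=np.load("shelf.npy")
for n,s in(("L",[36,-36,14]),("Lhi",[36,-46,80]),("M",[29,-101,14]),("S",[23,-153,14]),("shelf y axis",[0,1,0]),("x",[1,0,0]),("z",[0,0,1])):
    q=shelf(p,s)[0]; print(n,np.round(q-(p[:3] if len(n)!=1 and n!="Lhi" or n in "xz" else 0),3))
import pickle
# bookend: post top
for o in env.outline_of("bookend","top")[:1]: 
    m=o["pixels"];print(o["box"])
E
R='[0,0,0,0,0,0]'
python3 -m jog '[[[50,117,0,0,0,10],[100,235,0,0,0,20],[140,330,0,0,0,30],[170,400,0,0,0,40],[190,450,0,0,0,50]]]' 0.6 40
```

```text
[546.7022098269988, -14.510134040988412, 43.78996124324325, -0.144075154036822]
[[0.0, 0.5], [0.0, 1.0], [-0.2, 0.5], [-1.3, 0.7], [-1.3, -0.6], [-0.9, -1.3], [-0.4, -0.3], [-1.3, 0.0], [-0.9, -1.2], [-0.2, 0.5]]
L [565.46  -53.608  73.914]
Lhi [531.366 -58.767 131.072]
M [ 550.128 -117.065   70.414]
S [ 537.52  -167.78    67.414]
shelf y axis [0.144 0.99  0.   ]
x [ 0.857 -0.124  0.5  ]
z [-0.495  0.072  0.866]
[406.8, 195.2, 424.1, 212.5]
time_s: 1.58
ee_pos: [340.6, -187.9, 231.6]
orientation: [0.991, -0.132, 0.001, 0.0]
contact_force: [0.9, -0.5, 0.4]
grip_width: 51.3
```

```bash
python3 -m jog '[[[25,60,0,0,0,3],[53,120,-20,0,0,5],[80,180,-60,0,0,7],[105,240,-100,0,0,7],[130,300,-130,0,0,7]]]'
python3 -m jog '[[[60,140,0,0,0,7],[60,140,0,0,0,7],[60,140,0,0,0,7],[60,140,0,0,0,7],[60,140,0,0,0,7]]]' | head -4
```

```text
time_s: 2.2
ee_pos: [454.5, 74.7, 122.3]
orientation: [0.997, -0.071, 0.001, 0.0]
contact_force: [0.5, -0.8, 1.2]
grip_width: 51.4
time_s: 2.82
ee_pos: [514.3, 214.1, 122.2]
orientation: [1.0, -0.01, 0.001, 0.0]
contact_force: [0.2, 0.5, 0.2]
```

```bash
python3 -m jog '[[[-13.3,-25.6,-20,0,0,-7],[-13.3,-25.6,-60,0,0,-7],[-13.3,-25.6,-90,0,0,-7],[-13.3,-25.6,-104,0,0,-7],[-13.3,-25.6,-104,0,0,-7]]]'
python3 -m jog '[[[0,0,0,0,0,0],[0,0,0,0,0,0],[0,0,0,0,0,0],[0,0,0,0,0,0],[0,0,0,0,0,0]]]' 0 40
```

```text
time_s: 3.45
ee_pos: [500.7, 187.8, 18.0]
orientation: [0.997, -0.071, 0.0, 0.001]
contact_force: [0.1, 0.1, 0.2]
grip_width: 51.2
time_s: 4.08
ee_pos: [501.8, 188.0, 19.7]
orientation: [0.997, -0.071, 0.002, 0.0]
contact_force: [0.0, -0.9, 6.8]
grip_width: 22.6
```

```bash
python3 -m jog '[[[0,0,50,0,0,0],[0,0,110,0,0,0],[5,-50,150,-0.9,-6,0],[15,-110,150,-2.2,-15,0],[25,-170,150,-3.5,-24,0]]]'
python3 - <<'E'
from rig import env
import cv2
cv2.imwrite("pics/m1.png",env.grab_frame("scene")[100:340,190:530,::-1])
E
python3 -m jog '[[[0,0,0,0,0,0],[0,0,0,0,0,0],[0,0,0,0,0,0],[0,0,0,0,0,0],[0,0,0,0,0,0]]]'
```

```text
time_s: 4.7
ee_pos: [527.3, 16.5, 171.3]
orientation: [0.974, -0.069, 0.215, 0.016]
contact_force: [0.8, -1.0, -1.4]
grip_width: 22.4
time_s: 5.38
ee_pos: [525.2, 11.5, 167.6]
orientation: [0.974, -0.07, 0.214, 0.019]
contact_force: [-0.6, 0.2, -1.1]
grip_width: 22.7
```

```bash
cat > go.py <<'E'
# usage: go.py x y z [shelf]  -> shift to that shelf-frame TCP & turn to be square to surface; F in shelf axes
from h import *
import sys
p=np.load("shelf.npy");s=env.sense();B=R.from_euler("z",p[3])*RY
t=np.array(s["ee_pos"]);print("t",round(s["time_s"],2),"shelf xyz",np.round(B.inv().apply(t-p[:3]),1),"F",np.round(B.inv().apply(s["contact_force"]),1),"w",round(s["grip_width"],1))
T=B*R.from_euler("x",180,degrees=True);print("turn",np.round((T*R.from_quat(s["orientation"]).inv()).as_rotvec(degrees=True),1))
if len(sys.argv)>3: print("shift",np.round(shelf(p,[float(v) for v in sys.argv[1:4]])[0]-t,1))
E
python3 go.py 46 -50 70
python3 - <<'E'
import cv2
cv2.imwrite("pics/m1b.png",cv2.resize(cv2.imread("pics/m1.png"),None,fx=2.35,fy=2.35))
E
```

```text
t 5.38 shelf xyz [ 40.2  22.7 119.7] F [-1.1  0.1 -0.7] w 22.7
turn [-0.4 -5.1  0.1]
shift [ 19.2 -76.2 -40.1]
```

View pics/m1b.png

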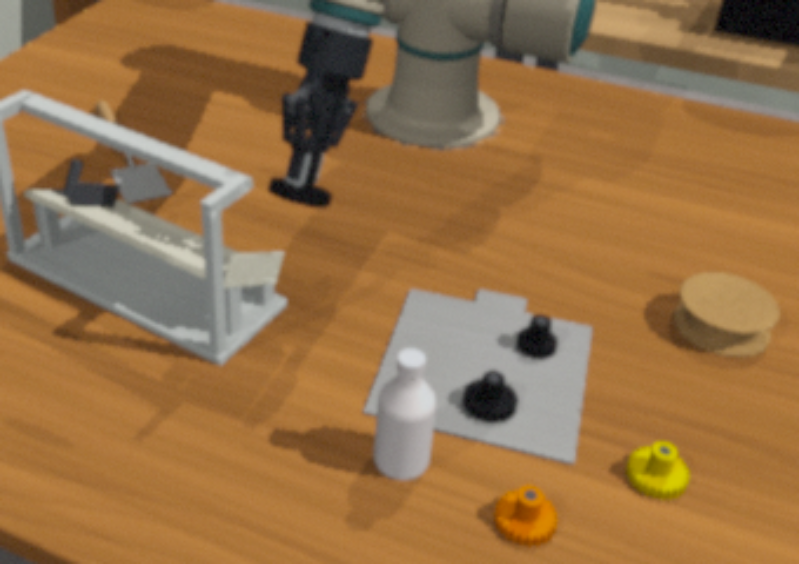

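The large gear is held, with its disc at about (318,181) in the full frame. The other two gears, the bottle and the spool have not moved.

```bash
python3 -m jog '[[[6,-38,0,0,-5,0],[12,-76,0,0,-5,0],[19,-76,-20,0,-5,0],[19,-76,-40,0,-5,0],[19,-76,-40,0,-5,0]]]' | head -2; python3 go.py 46 -50 26
```

```text
time_s: 6.0
ee_pos: [543.2, -64.2, 125.6]
t 6.0 shelf xyz [ 44.1 -49.6  69. ] F [ 0.5 -0.4 -0.3] w 22.6
turn [-0.4 -0.4  0.1]
shift [ 22.8  -3.7 -36.3]
```

```bash
python3 -m jog '[[[5,-1,-9,0,0,0],[10,-2,-18,0,0,0],[15,-3,-27,0,0,0],[21,-3,-37,0,0,0],[21,-3,-37,0,0,0]]]'; python3 go.py 46 -50 20
```

```text
time_s: 6.62
ee_pos: [564.0, -67.0, 87.2]
orientation: [0.965, -0.071, 0.254, 0.015]
contact_force: [0.1, 0.5, -1.3]
grip_width: 22.5
t 6.62 shelf xyz [ 43.  -49.5  25.3] F [-0.6  0.5 -1.2] w 22.5
turn [-0.5 -0.5  0.1]
shift [ 5.1 -1.2 -3.1]
```

```bash
python3 -m jog '[[[1,-0.1,-1.7,0,0,0],[2,-0.3,-3.4,0,0,0],[2.5,-0.4,-4.3,0,0,0],[3,-0.4,-5.2,0,0,0],[3.5,-0.5,-6,0,0,0]]]' >/dev/null; python3 go.py 46 -50 20;python3 -m jog '[[[0.5,-0.1,-0.9,0,0,0],[1,-0.1,-1.7,0,0,0],[1,-0.1,-1.7,0,0,0],[1.2,-0.2,-2.2,0,0,0],[1.5,-0.2,-2.6,0,0,0]]]' >/dev/null; python3 go.py 46 -50 20
```

```text
t 7.25 shelf xyz [ 43.2 -49.5  18.3] F [-0.2 -1.3 -0.7] w 22.4
turn [-0.4 -0.5  0.1]
shift [ 1.5 -0.7  2.9]
t 7.88 shelf xyz [ 43.1 -49.3  16.5] F [-11.7  -0.8  31.6] w 22.5
turn [-0.5 -0.6  0.1]
shift [ 0.7 -0.8  4.5]
```

```bash
python3 -m jog '[[[-0.2,0,0.4,0,0,0],[-1.5,0.2,-0.3,0,0,0],[-2.8,0.4,-1.1,0,0,0],[-4,0.6,-1.8,0,0,0],[-4.5,0.6,-2.1,0,0,0]]]' >/dev/null; python3 go.py 36 -36 17;python3 -m jog '[[[-0.8,0.1,-0.5,0,0,0],[-1.7,0.2,-1,0,0,0],[-2.2,0.3,-1.3,0,0,0],[-2.6,0.4,-1.5,0,0,0],[-3,0.4,-1.7,0,0,0]]]' >/dev/null; python3 go.py 36 -36 17
```

```text
t 8.5 shelf xyz [ 38.3 -49.4  17. ] F [ 0.2 -0.5  1.4] w 22.8
turn [-0.5 -0.5  0.1]
shift [ 0.  13.5 -1.1]
t 9.12 shelf xyz [ 36.5 -49.5  17.5] F [ 7.2  0.9 -5. ] w 22.2
turn [-0.4 -0.3  0.1]
shift [ 1.7 13.4 -0.7]
```

```bash
python3 -m jog '[[[0.4,3,0,0,0,0],[0.9,6,0,0,0,0],[1.3,9,0,0,0,0],[1.6,11,0,0,0,0],[1.7,11.5,0,0,0,0]]]' >/dev/null; python3 go.py 36 -36 17;python3 -m jog '[[[0.1,0.8,0,0,0,0],[0.2,1.6,0,0,0,0],[0.3,2.2,0,0,0,0],[0.4,2.8,0,0,0,0],[0.5,3.2,0,0,0,0]]]' >/dev/null; python3 go.py 36 -36 17
```

```text
t 9.75 shelf xyz [ 36.7 -37.8  17.5] F [ 2.5 -2.3 -1.3] w 22.6
turn [-0.4 -0.3  0.1]
shift [-0.1  1.8 -0.8]
t 10.38 shelf xyz [ 36.8 -36.3  17.7] F [  1.5 -12.1   3.3] w 22.5
turn [-0.2 -0.3  0.1]
shift [-0.3  0.3 -1. ]
```

```bash
python3 -m jog '[[[0,0,-0.5,0,0,0],[0,0,-0.9,0,0,0],[0,0,-0.9,0,0,0],[0,0,-0.9,0,0,0],[0,0,-0.9,0,0,0]]]' >/dev/null; python3 go.py; python3 -m jog '[[[0,0,0,0,0,0],[0,0,0,0,0,0],[0,0,0,0,0,0],[-0.5,0.1,0.9,0,0,0],[-1,0.2,1.8,0,0,0]]]' 0.45 40 >/dev/null; python3 go.py 36 -36 70
```

```text
t 11.0 shelf xyz [ 36.8 -36.5  17.1] F [ 3.4 -6.   3.2] w 22.6
turn [-0.2 -0.3  0.1]
t 11.62 shelf xyz [ 36.6 -36.4  19.2] F [-0.9  1.1 -0.6] w 38.4
turn [-0.2 -0.3  0.1]
shift [-25.6   4.1  43.7]
```

```bash
python3 -m jog '[[[-8,1,14,0,0,0],[-30,4,52,0,0,0],[-30,4,100,1,7,0],[-30,60,130,2.5,17,0],[-30,120,130,4,28,0]]]' 0.6 40; python3 - <<'E'
from ov import *
f=draw("top",env.grab_frame("top")[:,:,::-1].copy(),330,148,120,82,4); g=draw("scene",env.grab_frame("scene")[:,:,::-1].copy(),186,134,130,100,4)
cv2.imwrite("pics/c1.png",np.hstack([f[:,:400],g[:328,:400]]))
E
```

```text
time_s: 12.25
ee_pos: [534.6, 67.1, 213.9]
orientation: [0.997, -0.075, 0.017, 0.001]
contact_force: [0.9, -0.5, 1.2]
grip_width: 51.5
```

View pics/c1.png

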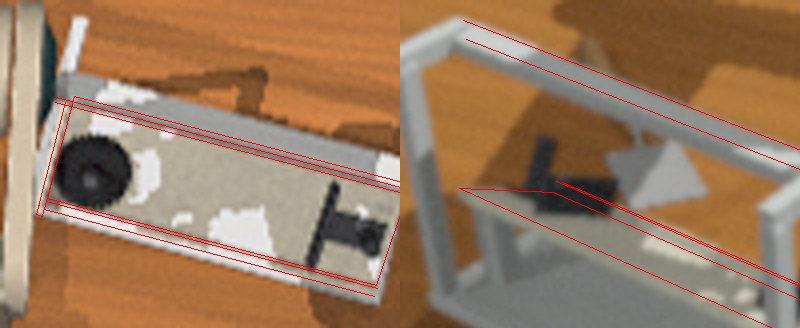

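The top view shows the large gear sitting in the corner of the lip and end stop, at about (353,191) full frame. Next is the medium gear. First I'll check the bottle clearance.

```bash
python3 - <<'E'
from h import *
I=cv2.imread("pics/scene0.png")
print("bottle base scene",ray("scene",(361.5,299),0)+0, "cap top scene",ray("scene",(365,254),140),"cap top",ray("top",(170+292/2.6,125+38/2.6),140))
E
```

```text
bottle base scene [ 7.15525691e+02  2.23632469e+02 -1.13686838e-13] cap top scene [713.07488174 220.09362383 140.        ] cap top [707.68211992 218.68571965 140.        ]
```

```bash
python3 -m jog '[[[15,55,0,0.2,1.8,0],[30,110,-10,0.2,1.8,0],[45,165,-50,0.2,1.8,0],[59.4,207.2,-90,0.2,1.8,0],[59.4,207.2,-130,0.2,1.8,0]]]'
```

```text
time_s: 12.98
ee_pos: [593.9, 280.3, 75.0]
orientation: [0.998, -0.07, -0.004, -0.001]
contact_force: [0.4, -1.4, -0.2]
grip_width: 51.0
```

```bash
python3 -m jog '[[[0,-6,0,0,-0.4,0],[0,-6,-20,0,-0.4,0],[0,-6,-40,0,-0.4,0],[0,-6,-56,0,-0.4,0],[0,-6,-56,0,-0.4,0]]]'
python3 -m jog '[[[0,0,0,0,0,0],[0,0,0,0,0,0],[0,0,0,0,0,0],[0,0,0,0,0,0],[0,0,0,0,0,0]]]' 0 40
python3 -m jog '[[[0,0,50,0,0,0],[0,0,110,0,0,0],[-8,-50,160,-0.9,-6,0],[-20,-110,160,-2.2,-15,0],[-32,-170,160,-3.5,-24,0]]]'; python3 go.py 40 -108 80
```

```text
time_s: 13.6
ee_pos: [593.0, 273.7, 17.1]
orientation: [0.998, -0.07, -0.002, -0.0]
contact_force: [-0.2, 1.4, 0.4]
grip_width: 51.4
time_s: 14.22
ee_pos: [593.4, 274.0, 17.9]
orientation: [0.998, -0.07, -0.001, -0.0]
contact_force: [-0.2, 0.7, 4.5]
grip_width: 22.8
time_s: 14.85
ee_pos: [562.1, 106.2, 179.2]
orientation: [0.975, -0.068, 0.212, 0.016]
contact_force: [0.1, -1.2, 0.1]
grip_width: 23.1
t 14.85 shelf xyz [ 65.9 121.7 118.3] F [ 0.2 -1.2 -0. ] w 23.1
turn [-0.7 -5.4 -0.3]
shift [ -36.2 -226.8  -46.1]
```

```bash
python3 -m jog '[[[-25,-40,0,-0.7,-5.4,0],[-36,-95,0,-0.7,-5.4,0],[-36,-150,-10,-0.7,-5.4,0],[-36,-200,-25,-0.7,-5.4,0],[-36,-226,-46,-0.7,-5.4,0]]]' >/dev/null; python3 go.py 40 -108 26
```

```text
t 15.47 shelf xyz [  40.  -109.6   79.9] F [ 0.   1.  -0.4] w 22.5
turn [ 0.1 -0.  -0.2]
shift [ 26.9  -2.2 -46.7]
```

```bash
python3 -m jog '[[[10,-1.4,-17,0,0,0],[20,-2.8,-34,0,0,0],[26.7,-3.8,-46.7,0,0,0],[29,-4.2,-50.5,0,0,0],[29.9,-4.3,-52.3,0,0,0]]]' >/dev/null; python3 go.py;python3 -m jog '[[[0.5,-0.1,-0.9,0,0,0],[1,-0.1,-1.7,0,0,0],[1,-0.1,-1.7,0,0,0],[1.2,-0.2,-2.2,0,0,0],[1.4,-0.2,-2.4,0,0,0]]]' >/dev/null; python3 go.py
```

```text
t 16.1 shelf xyz [  39.8 -109.5   19.5] F [-0.2 -0.7 -0.8] w 22.8
turn [ 0.1 -0.  -0.2]
t 16.73 shelf xyz [  39.9 -109.5   16.7] F [-0.1 -0.3 -0.5] w 22.6
turn [ 0.1 -0.  -0.2]
```

```bash
python3 -m jog '[[[0.3,0,-0.5,0,0,0],[-2,0.3,-1.9,0,0,0],[-4,0.6,-3.1,0,0,0],[-6,0.9,-4.2,0,0,0],[-7,1.1,-4.8,0,0,0]]]' >/dev/null; python3 go.py;python3 -m jog '[[[-0.8,0.1,-0.5,0,0,0],[-1.5,0.2,-0.9,0,0,0],[-2,0.3,-1.2,0,0,0],[-2.4,0.4,-1.4,0,0,0],[-2.8,0.4,-1.6,0,0,0]]]' >/dev/null; python3 go.py
```

```text
t 17.35 shelf xyz [  31.1 -109.5   16.1] F [-0.8  0.2 -0. ] w 22.9
turn [ 0.1 -0.  -0.2]
t 17.98 shelf xyz [  29.2 -109.5   16.5] F [ 5.4  0.6 -3.4] w 22.7
turn [ 0.1  0.1 -0.1]
```

```bash
python3 -m jog '[[[0.4,2,-0.4,0,0,0],[0.7,4,-0.4,0,0,0],[0.9,5.2,-0.4,0,0,0],[1,6,-0.4,0,0,0],[1.1,6.5,-0.4,0,0,0]]]' >/dev/null; python3 go.py;python3 -m jog '[[[0.1,0.7,0,0,0,0],[0.2,1.3,0,0,0,0],[0.3,1.8,0,0,0,0],[0.3,2.2,0,0,0,0],[0.4,2.5,0,0,0,0]]]' >/dev/null; python3 go.py
```

```text
t 18.6 shelf xyz [  29.3 -103.    16.2] F [ 2.9 -0.9 -1. ] w 22.9
turn [ 0.1  0.2 -0.1]
t 19.23 shelf xyz [  29.3 -101.    16.2] F [ 1.7 -6.   0.9] w 22.7
turn [ 0.2  0.1 -0.1]
```

```bash
python3 -m jog '[[[0.1,0,-0.6,0,0,0],[0.2,0,-1,0,0,0],[0.3,0,-1.2,0,0,0],[0.3,0,-1.3,0,0,0],[0.3,0,-1.3,0,0,0]]]' >/dev/null; python3 go.py
```

```text
t 19.85 shelf xyz [  29.3 -101.2   15.2] F [ 2.8 -5.   4.5] w 22.7
turn [ 0.2  0.2 -0.1]
```

```bash
python3 -m jog '[[[0,0,0,0,0,0],[0,0,0,0,0,0],[0,0,0,0,0,0],[-0.5,0.1,0.9,0,0,0],[-1,0.2,1.8,0,0,0]]]' 0.45 40 >/dev/null; python3 go.py
python3 -m jog '[[[-8,1,14,0,0,0],[-30,4,52,0,0,0],[-40,20,105,1,7,0],[-50,70,140,2.5,17,0],[-55,130,140,4,28,0]]]' 0.6 40
```

```text
t 20.48 shelf xyz [  29.2 -101.    17.2] F [0.1 0.4 0.1] w 38.8
turn [ 0.2  0.2 -0.1]
time_s: 21.1
ee_pos: [494.7, 13.7, 218.8]
orientation: [0.997, -0.071, 0.022, 0.003]
contact_force: [0.7, 0.2, -0.9]
grip_width: 51.0
```

```bash
python3 -m jog '[[[-3,60,0,0.4,2.2,0],[-6,120,0,0.4,2.2,0],[-10,180,-40,0.4,2.2,0],[-13.7,240,-90,0.4,2.2,0],[-13.7,282,-130,0.4,2.2,0]]]'
```

```text
time_s: 21.72
ee_pos: [481.1, 282.2, 102.1]
orientation: [0.997, -0.071, 0.003, 0.001]
contact_force: [0.3, -0.7, 0.2]
grip_width: 51.3
```

```bash
python3 -m jog '[[[0,14,0,0,0,0],[0,14,-30,0,0,0],[0,14,-60,0,0,0],[0,14,-84,0,0,0],[0,14,-84,0,0,0]]]'
python3 -m jog '[[[0,0,0,0,0,0],[0,0,0,0,0,0],[0,0,0,0,0,0],[0,0,0,0,0,0],[0,0,0,0,0,0]]]' 0 40
python3 -m jog '[[[0,0,50,0,0,0],[0,-10,110,0,0,0],[8,-60,165,-0.9,-6,0],[16,-120,165,-2.2,-15,0],[24,-180,165,-3.5,-24,0]]]'; python3 go.py 34 -162 80
```

```text
time_s: 22.35
ee_pos: [480.9, 295.4, 17.6]
orientation: [0.997, -0.072, 0.002, 0.001]
contact_force: [-0.6, 0.0, -0.4]
grip_width: 51.3
time_s: 22.98
ee_pos: [482.3, 295.7, 19.9]
orientation: [0.997, -0.072, 0.004, 0.0]
contact_force: [0.4, -2.0, 6.1]
grip_width: 22.8
time_s: 23.6
ee_pos: [506.5, 119.3, 187.7]
orientation: [0.973, -0.07, 0.218, 0.015]
contact_force: [0.3, -0.3, -0.7]
grip_width: 22.5
t 23.6 shelf xyz [ 20.8 126.6 154.1] F [-0.1 -0.3 -0.8] w 22.5
turn [-0.7 -4.7 -0.1]
shift [   6.5 -292.6  -57.6]
```

```bash
python3 -m jog '[[[2,-60,0,-0.7,-4.7,0],[4,-120,0,-0.7,-4.7,0],[6,-180,0,-0.7,-4.7,0],[6,-240,-25,-0.7,-4.7,0],[6,-291,-57,-0.7,-4.7,0]]]' >/dev/null; python3 go.py 34 -161 23.5
```

```text
t 24.23 shelf xyz [  35.1 -162.8   82. ] F [ 0.4  0.5 -0.8] w 22.4
turn [ 0.1  0.2 -0. ]
shift [ 28.3  -2.3 -51.2]
```

```bash
python3 -m jog '[[[10,-0.5,-17,0,0,0],[20,-1.3,-35,0,0,0],[28.3,-2.3,-51.2,0,0,0],[29.5,-2.5,-53.2,0,0,0],[30.3,-2.6,-54.6,0,0,0]]]' >/dev/null; python3 go.py;python3 -m jog '[[[0.5,-0.1,-0.9,0,0,0],[0.8,-0.1,-1.4,0,0,0],[1,-0.1,-1.7,0,0,0],[1,-0.1,-1.7,0,0,0],[1,-0.1,-1.7,0,0,0]]]' >/dev/null; python3 go.py
```

```text
t 24.85 shelf xyz [  34.7 -161.1   20.1] F [-0.1  0.7 -0.7] w 22.7
turn [ 0.2  0.3 -0. ]
t 25.48 shelf xyz [  34.7 -161.    18.2] F [-0.4 -0.1 -0.4] w 22.7
turn [ 0.2  0.3 -0. ]
```

```bash
python3 -m jog '[[[0.2,0,-0.4,0,0,0],[-2,0.3,-1.7,0,0,0],[-4,0.6,-2.9,0,0,0],[-6,0.9,-4,0,0,0],[-7.5,1.1,-4.8,0,0,0]]]' >/dev/null; python3 go.py;python3 -m jog '[[[-0.8,0.1,-0.5,0,0,0],[-1.5,0.2,-0.9,0,0,0],[-2,0.3,-1.2,0,0,0],[-2.4,0.4,-1.5,0,0,0],[-2.8,0.4,-1.8,0,0,0]]]' >/dev/null; python3 go.py
```

```text
t 26.1 shelf xyz [  25.5 -161.    17.8] F [ 0.7 -0.7  0.3] w 22.2
turn [ 0.2  0.3 -0. ]
t 26.73 shelf xyz [  23.1 -161.1   18. ] F [ 4.8  0.4 -2.8] w 22.6
turn [ 0.2  0.4 -0. ]
```

```bash
python3 -m jog '[[[0.4,2,-0.4,0,0,0],[0.7,4,-0.4,0,0,0],[0.9,5.2,-0.4,0,0,0],[1,6,-0.4,0,0,0],[1.1,6.5,-0.4,0,0,0]]]' >/dev/null; python3 go.py;python3 -m jog '[[[0.1,0.7,0,0,0,0],[0.2,1.3,0,0,0,0],[0.3,1.8,0,0,0,0],[0.3,2.2,0,0,0,0],[0.4,2.5,0,0,0,0]]]' >/dev/null; python3 go.py
```

```text
t 27.35 shelf xyz [  23.2 -154.5   17.6] F [ 2.8 -1.5  0.4] w 22.8
turn [ 0.2  0.4 -0. ]
t 27.98 shelf xyz [  23.2 -152.1   17.6] F [ 1.6 -3.1 -0.3] w 22.6
turn [ 0.2  0.4 -0. ]
```

```bash
python3 -m jog '[[[0.1,0.5,-0.2,0,0,0],[0.2,1,-0.3,0,0,0],[0.2,1.2,-0.6,0,0,0],[0.2,1.2,-0.9,0,0,0],[0.2,1.2,-0.9,0,0,0]]]' >/dev/null; python3 go.py
```

```text
t 28.6 shelf xyz [  23.3 -151.8   17.2] F [ 0.  -5.9  4.4] w 22.2
turn [0.3 0.4 0. ]
```

```bash
python3 -m jog '[[[0,0,0,0,0,0],[0,0,0,0,0,0],[0,0,0,0,0,0],[-0.5,0.1,0.9,0,0,0],[-1,0.2,1.8,0,0,0]]]' 0.45 40 >/dev/null; python3 go.py
python3 -m jog '[[[-8,1,14,0,0,0],[-25,4,43,0,0,0],[-60,-15,70,0,0,0],[-110,-50,80,0,0,0],[-130,-80,80,0,0,0]]]' 0.4 40; python3 - <<'E'
from ov import *
F=env.grab_frame("top")[:,:,::-1].copy();cv2.imwrite("pics/top2.png",F)
f=draw("top",F,330,148,120,82,4); g=cv2.resize(env.grab_frame("scene")[134:234,186:316,::-1],None,fx=4,fy=4,interpolation=2)
cv2.imwrite("pics/c2.png",np.vstack([f,g[:270,:480]]))
E
```

```text
t 29.23 shelf xyz [  23.3 -151.6   19.3] F [ 1.1 -0.2 -0.5] w 38.6
turn [0.3 0.4 0. ]
time_s: 29.85
ee_pos: [404.1, -247.2, 153.9]
orientation: [0.962, -0.069, 0.263, 0.022]
contact_force: [-0.2, -1.3, 0.1]
grip_width: 33.9
```

View pics/c2.png

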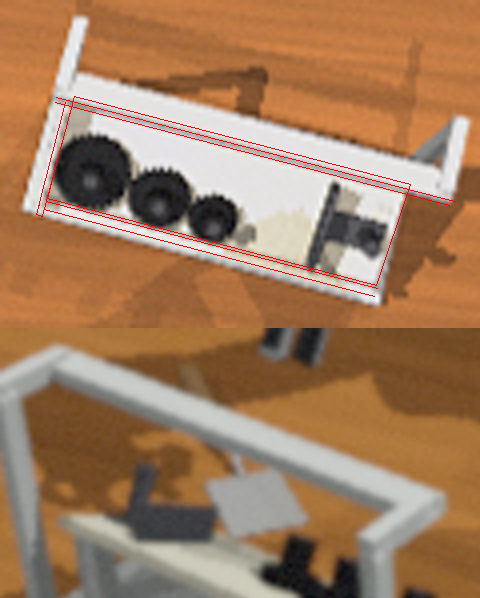

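The row shows in the top crop: large (92,175), medium (160,197), small (213,217), touching and against the lip. The bookend plate is at about (325,225) and its post top at about (375,237).

```bash
python3 - <<'E'
from h import *
p=np.load("shelf.npy")
o=np.array([330,148])
for n,s in(("L",[36.5,-36.3,38]),("M",[29.3,-101,38]),("S",[23.2,-152,38])):
    print(n,np.round((proj("top",shelf(p,s))[0]+.5-o)*4,0))
for y in(-225,-230,-235,-240): print(y,"face foot x5,85",np.round((proj("top",shelf(p,[[5,y,31],[85,y,31],[5,y,0],[45,y-45,48]]))+.5-o)*4).tolist())
E
python3 go.py 45 -280 75
```

```text
L [ 93. 184.]
M [162. 210.]
S [216. 231.]
-225 face foot x5,85 [[289.0, 268.0], [315.0, 185.0], [287.0, 257.0], [353.0, 246.0]]
-230 face foot x5,85 [[295.0, 269.0], [321.0, 187.0], [293.0, 258.0], [359.0, 247.0]]
-235 face foot x5,85 [[300.0, 271.0], [327.0, 188.0], [298.0, 259.0], [365.0, 249.0]]
-240 face foot x5,85 [[305.0, 272.0], [332.0, 190.0], [303.0, 261.0], [370.0, 250.0]]
t 29.95 shelf xyz [ -38.9 -252.2  148.4] F [ 0.2  0.9 -0.5] w 34.6
turn [0.4 0.5 0.3]
shift [104.2 -43.2 -21.7]
```

```bash
python3 -m jog '[[[30,-20,0,0,0,0],[70,-45,0,0,0,0],[103,-51,-10,0,0,0],[103,-51,-21,0,0,0],[103,-51,-21,0,0,0]]]' 0.4 40 >/dev/null; python3 go.py 45 -288 24
```

```text
t 30.57 shelf xyz [  43.6 -286.8   74.5] F [-0.8  0.3 -0.2] w 34.3
turn [0.3 0.3 0.2]
shift [ 26.  -5. -43.]
```

```bash
python3 - <<'E'
from rig import env
import cv2,numpy as np
a=cv2.resize(env.grab_frame("top")[158:238,350:450,::-1],None,fx=5,fy=5,interpolation=2); b=cv2.resize(env.grab_frame("scene")[124:204,180:280,::-1],None,fx=5,fy=5,interpolation=2)
cv2.imwrite("pics/c3.png",np.hstack([a[:,:400],b[:,:400]]))
E
```

```text
(no output)
```

View pics/c3.png

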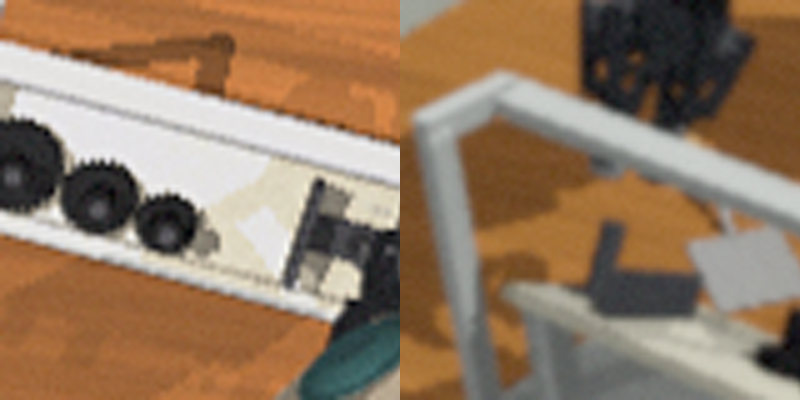

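The finger tips hang just above the post: tip (605,165), post (610,235) in the crop. I'll go down in two stages.

```bash
python3 -m jog '[[[5,-0.5,-9,0.3,0.3,0.2],[10,-1.5,-18,0.3,0.3,0.2],[15,-3,-25,0.3,0.3,0.2],[17,-3.5,-28,0.3,0.3,0.2],[17,-3.5,-28,0.3,0.3,0.2]]]' >/dev/null; python3 go.py 45 -288 24
```

```text
t 31.3 shelf xyz [  45.7 -288.5   42.7] F [0.2 0.2 0.8] w 34.1
turn [0.1 0.1 0.1]
shift [  8.7  -0.7 -16.6]
```

```bash
python3 -m jog '[[[2,-0.3,-4,0,0,0],[4,-0.6,-8,0,0,0],[7,-0.8,-13,0,0,0],[8.7,-0.9,-16.6,0,0,0],[8.7,-0.9,-16.6,0,0,0]]]' >/dev/null; python3 go.py
python3 -m jog '[[[0,0,0,0,0,0],[0,0,0,0,0,0],[0,0,0,0,0,0],[0,0,0,0,0,0],[0,0,0,0,0,0]]]' 0 25 >/dev/null; python3 go.py
```

```text
t 31.93 shelf xyz [  44.6 -288.    23.5] F [ 0.2  0.  -0.5] w 34.2
turn [0.  0.1 0.1]
t 32.55 shelf xyz [  44.8 -288.    23.7] F [0.2 1.  1.2] w 14.7
turn [0.  0.1 0.1]
```

```bash
python3 -m jog '[[[1.4,10,0,0,0,0],[3.2,22,0,0,0,0],[5,35,0,0,0,0],[6.8,47,0,0,0,0],[7.9,54.5,0,0,0,0]]]' >/dev/null; python3 go.py; python3 -m jog '[[[0.3,2,0,0,0,0],[0.6,4,0,0,0,0],[0.9,6,0,0,0,0],[1,7,0,0,0,0],[1.1,7.5,0,0,0,0]]]' >/dev/null; python3 go.py;
```

```text
t 33.17 shelf xyz [  45.  -231.9   23.7] F [ 2.8 -2.3 -3.8] w 15.0
turn [0.1 0.1 0. ]
t 33.8 shelf xyz [  45.  -224.4   23.7] F [ 2.  -1.1 -3.4] w 15.4
turn [0.1 0.1 0. ]
```

```bash
python3 -m jog '[[[0.1,0.8,0,0,0,0],[0.2,1.6,0,0,0,0],[0.3,2.2,0,0,0,0],[0.4,2.6,0,0,0,0],[0.4,3,0,0,0,0]]]' >/dev/null; python3 go.py; python3 - <<'E'
from rig import env
import cv2,numpy as np
a=cv2.resize(env.grab_frame("top")[158:238,340:440,::-1],None,fx=6,fy=6,interpolation=2); cv2.imwrite("pics/c4.png",a)
E
```

```text
t 34.42 shelf xyz [  45.  -221.4   23.7] F [ 3.1 -2.  -4.7] w 15.0
turn [0.1 0.1 0. ]
```

View pics/c4.png

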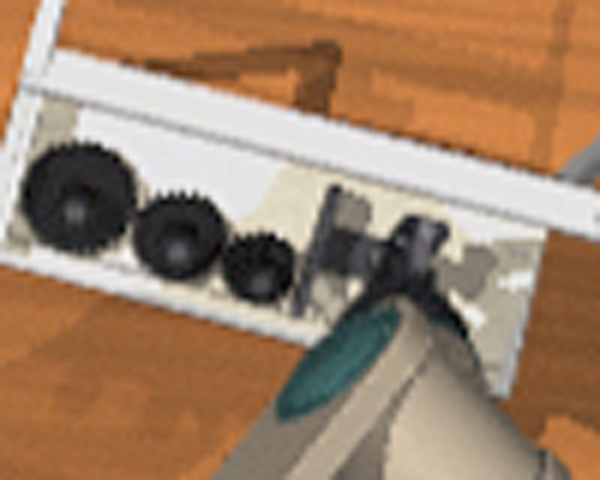

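The top view shows a few mm between the small gear (260,268) and the plate (310,270). I'll continue gently.

```bash
python3 -m jog '[[[0.1,0.5,0,0,0,0],[0.1,0.9,0,0,0,0],[0.2,1.3,0,0,0,0],[0.3,1.7,0,0,0,0],[0.3,2,0,0,0,0]]]' >/dev/null; python3 go.py; python3 -m jog '[[[0.1,0.4,0,0,0,0],[0.1,0.7,0,0,0,0],[0.1,1,0,0,0,0],[0.2,1.2,0,0,0,0],[0.2,1.4,0,0,0,0]]]' >/dev/null; python3 go.py
```

```text
t 35.1 shelf xyz [  45.  -219.3   23.6] F [ 3.2 -0.6 -4.7] w 15.0
turn [0.1 0.2 0. ]
t 35.73 shelf xyz [  45.  -218.5   23.7] F [ 2.7 -5.3 -5.4] w 15.2
turn [0.1 0.2 0.1]
```

```bash
python3 -m jog '[[[0,0,0,0,0,0],[0,0,0,0,0,0],[0,0,0,0,0,0],[0,0,0,0,0,0],[0,0,0,0,0,0]]]' 0.4 25 >/dev/null; python3 go.py
python3 -m jog '[[[-8,1,14,0,0,0],[-25,4,43,0,0,0],[-60,-10,70,0,0,0],[-110,-40,80,0,0,0],[-140,-80,80,0,0,0]]]' | head -2
python3 -m jog '[[[-20,-50,0,0,0,0],[-40,-100,0,0,0,0],[-50,-130,0,0,0,0],[-50,-130,0,0,0,0],[-50,-130,0,0,0,0]]]'
python3 - <<'E'
from rig import env
import cv2,numpy as np
a=cv2.resize(env.grab_frame("top")[148:238,330:440,::-1],None,fx=5,fy=5,interpolation=2);s=env.grab_frame("scene")[:,:,::-1]
b=cv2.resize(s[134:224,190:300],None,fx=5,fy=5,interpolation=2);cv2.imwrite("pics/c5.png",np.hstack([a,b])[:, :1100]);cv2.imwrite("pics/c5.png",cv2.resize(np.hstack([a,b]),None,fx=.72,fy=.72,interpolation=cv2.INTER_AREA))
E
```

```text
t 36.35 shelf xyz [  45.1 -218.4   23.7] F [-0.7  0.4 -0.1] w 34.1
turn [0.1 0.2 0.1]
time_s: 36.98
ee_pos: [401.2, -315.3, 168.6]
time_s: 37.6
ee_pos: [351.4, -444.6, 168.4]
orientation: [0.963, -0.069, 0.261, 0.02]
contact_force: [-0.3, -0.2, 0.1]
grip_width: 34.0
```

View pics/c5.png

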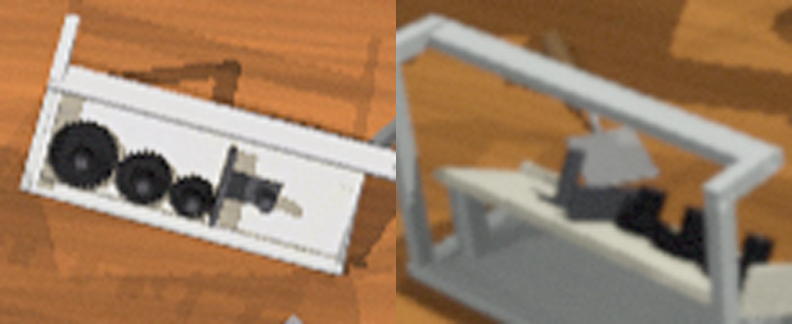

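The final view shows large (80,155), medium (143,178) and small (193,195) in a tight row on the lip, with the bookend plate (222,190) right against the small gear. The robot is clear.

```bash
python3 -c "
from rig import env
print(env.sense()['time_s'],env.finish_job())"
```

```text
the job is handed in; nothing more can be done
37.7 None
```

The job is done and handed in at 37.7 s of the 72 s allowed. The three black gears lie flat in a row against the front lip, the large one against the left end stop, then the medium, then the small. The bookend stands against the small gear.

**Contacts:** For each gear I felt contact with the lip and then with its neighbour (the large one with the end stop), at 3–12 N. When the bookend met the small gear, the sideways force rose from about 1 N to 5 N. The highest force I read was about 34 N, on the large gear's first touch with the shelf, at the wrist and through the held gear.

**Final pictures:** The last top and scene views showed the row tight on the lip with no visible gap at the bookend, and the gripper clear of everything. I kept away from the spool, the bottle and the scraper, but made no separate final measurement of them.

**Disagreement:** The shelf outline I fitted from the pictures was off by about 1–3 pixels (a few mm) and under 1° in the top view. The touch contacts agreed with the fit to within about 1 mm, so I relied on those for the final placing.

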